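Load the load-cell weight carrier with slotted weights

ROBOT

A 6-joint arm with a two-finger parallel gripper is mounted at the origin on the work surface. World frame = base frame: x ahead of the robot, y to its left, z up, the work surface at z = 0. Lengths are in m, angles in rad, forces in N, time in s.
With the tool pointing down it reaches from about 0.35 to 0.775 m from the base axis. Payload 5.5 kg.
Tool frame: the origin (TCP) lies on the centre line of the jaws, within the pads' length; the fingertips stand 11 mm ahead of it and the grasp point (between the pads) lies 8 mm behind it (env.tip_extent is the distance from the TCP to the fingertips, in m); z points along the fingers, y is the line along which they close (so a half turn about z gives the same grasp; the last joint's range is limited). The gripper opens to 85 mm and grips with 20 to 120 N. Pads are 22 mm wide; open, the fingers measure 114 mm over their backs; the gripper's body (76 mm by 85 mm) begins 54 mm behind the grasp point. The pads swing forward as they close: fully open they stand 13 mm farther back than shut.
Start: joints at [1.201, 0.313, 0.046, 1.304, 0, 1.431], TCP at [0.131, 0.56, 0.242] pointing down, gripper open.
Joint ranges: [-2.76, 2.76], [-0.86, 1.69], [-1.03, 1.26], [-2.2, 2.34], [-1.47, 1.5], [-3.14, 3.14]. Speed limits (rad/s): [2.57, 2.57, 3.14, 3.14, 3.14, 3.14].

INTERFACE

Orientations are given as a unit quaternion [w, x, y, z].
In Python, from workcell import env gives the robot as it stands.
- The arm moves only by the shell command python3 -m jog 'ROWS' [FORCE]. ROWS is JSON, a list of rows, each a list of 5 numbers: the gripper's target within -1 to 1 (shut at 1, half-way at 0, fully open at -1), then the shift along the tool's x, y, z in m, then the turn about the tool's z in degrees. In form: [[fingers, tx, ty, tz, turn], ...]. A call has 1 to 5 rows; each row shifts and turns the commanded pose from where the row before left it, along the tool's axes as they then stand; what a row does not reach is not made up. A row lasts 1/12 s, in which the tool goes at most 41.7 mm and 7.16 degrees, less where a joint would pass 70% of its speed; a pose out of reach is approached as far as the arm can. A call is refused whole if a number of a shift passes 0.0417 or a number of a turn 7.16, either way. A call with a gripper value outside its range is refused whole. The fingers move at their own pace and stop on an object; FORCE is the grip in N (left out, the last holds). Time passes only in rows, so rows that do not move let the fingers close. It gives the time, the measured TCP pose, the force, the opening and the grip force at its end, in the units of the state.
- env.get_state(): the state, without advancing time (a new reading comes with each control period).
- env.read_camera(name): name is "scene" or "top" or "wrist"; returns a dict with "img" (384x512x3 uint8, red, green, blue), "fov_y" (degrees; the focal length in pixels is half the picture's height over the tangent of half this angle, whatever the lens; pixels are square), "cx", "cy" (the principal point, pixels), "T" (4x4, takes a point from camera to world coordinates). Camera axes: x right, y up, looking along -z (the intrinsics and any distortion apply to the point x, -y, -z); pixel columns grow to the right and rows downward; lengths in m; the calibration is good to about 2 mm. A picture is of the moment at which its call begins. There is no depth.
- env.hand_in(): hands the job in; it is judged then, once.
The state is a dict: "clock": time; "joint_pos": joint angles; "qvel": joint speeds; "tau": joint torques, N m; "tcp_pos": TCP position; "orientation": TCP orientation; "wrist_force": force on the tool from outside, world axes, zero at the start; "ft_torque": the same for the moment, N m; "finger_gap": finger opening in m; "grip_force": force on a finger pad.
Only numpy, scipy, OpenCV 4.12 (cv2) and the standard library are available. Lean on these libraries where they do the work, as an engineer would, in place of code of your own. Each camera call takes 0.05 s, during which the arm holds its last target. There are 200 camera calls.

TASK

Build up the test load on the load cell: put the three slotted steel weights on the carrier's stem, the largest at the bottom on the pan, the medium one on it and the smallest on top. Slide each weight in by its slot below the stem's knob and seat it flat with the stem at the middle of the disc, its slot turned at least a quarter turn away from the slot of the weight directly under it so that none can slide off. Leave the meter and the screwdriver where they lie.

Things in the scene. Friction and masses are not known exactly. Their poses are not given: they have to be found in the camera images.
- large_weight: The largest of three plain steel slotted weights: flat disc 56 mm across, 12 mm thick, about 190 g. Origin: disc centre, on its underside; z up. A 13 mm wide slot is cut right through, open at the rim on the +x side and running in along x to a half-round end about the disc's centre (to 6.5 mm past it). Starts flat on the white panel (18 mm thick), turned any way.
- medium_weight: The middle one of three plain steel slotted weights: flat disc 46 mm across, 9 mm thick, about 90 g. Origin: disc centre, on its underside; z up. A 13 mm wide slot is cut right through, open at the rim on the +x side and running in along x to a half-round end about the disc's centre (to 6.5 mm past it). Starts flat on the white panel (18 mm thick), turned any way.
- small_weight: The smallest of three plain steel slotted weights: flat disc 36 mm across, 8 mm thick, about 45 g. Origin: disc centre, on its underside; z up. A 13 mm wide slot is cut right through, open at the rim on the +x side and running in along x to a half-round end about the disc's centre (to 6.5 mm past it). Starts flat on the white panel (18 mm thick), turned any way.
- medium_weight_mouth (a point): Mouth of the medium weight's slot: the point at its rim, 23 mm from the disc's centre along the slot, at half its thickness.
- small_weight_mouth (a point): Mouth of the small weight's slot: the point at its rim, 18 mm from the disc's centre along the slot, at half its thickness.
- carrier: Load cell with weight carrier, fixed on the panel: base plate 100 x 76 x 8 mm, round steel cell 56 mm across, on it a flat round pan 46 mm across, its top 40 mm above the origin, and in the pan's middle an upright stem 6 mm thick. Origin: on the stem's axis, underside of the base plate; z up. Stacked as asked, the weights' undersides lie 40, 52 and 61 mm above it, the stack's top at 69 mm.
- knob (a point): Middle of the underside of the round knob, 17 mm across and 9 mm high, on top of the carrier's stem, 84 mm above the carrier's origin. It does not pass through a slot, so weights go on sideways in the 44 mm between pan and knob.
- meter: Bystander: loose grey hand-held meter 110 x 60 x 24 mm with a dial standing up to 31 mm, lying on the panel. Origin: centre of its underside, x along its length. Not to be disturbed.
- screwdriver: Bystander: loose black-handled screwdriver 170 mm long lying on the panel beyond the weights, roughly parallel to y, handle to the robot's right (its own -x). Origin under the middle of its length. Not to be disturbed.
Things that resemble listed ones, but are neither listed nor needed, are in the scene too. What is shaped like the small_weight but green or red is not meant.

How it is judged:
By the outcome, as a careful person would: the job done as asked, in the order asked, and still so for the second after the job is handed in, with the robot touching nothing.
It also fails if it takes over 90 s, if anything falls off the work surface, if the arm or the gripper's body presses on something with over 40 N, if the wrist force passes 120 N, or if a joint passes its speed limit or range.

## Working session

There is one attempt and no reset: what is moved stays moved. The work goes in short steps, Python scripts to look and compute and a shell command to move; the robot and the scene stay as the last step left them, time stands still between calls to the robot, and variables do not carry over. Pictures are saved under pics/ and viewed, at most 14 in all, crops included, and the job is handed in when it is done.

```bash
ls; mkdir -p pics; python3 - <<'E'
from workcell import env
import cv2,numpy as np
for n in("scene","top","wrist"):
    r=env.read_camera(n); cv2.imwrite(f"pics/{n}0.png",r["img"][:,:,::-1]); print(n,{k:np.round(v,4).tolist() if k=='T' else v for k,v in r.items() if k!="img"})
print(env.get_state())
E
```

```text
pics
scene {'fov_y': 57.55055270787039, 'cx': 247.65345270080832, 'cy': 188.67420235688414, 'T': [[0.1214, -0.5658, 0.8155, 1.1599], [0.9926, 0.0657, -0.1021, -0.0765], [0.0042, 0.8219, 0.5696, 0.5249], [0.0, 0.0, 0.0, 1.0]]}
top {'fov_y': 43.848839522616935, 'cx': 255.18360735592606, 'cy': 190.19477205591656, 'T': [[-0.0117, 0.979, -0.2034, 0.3276], [-0.9999, -0.0111, 0.0043, 0.0031], [0.0019, 0.2035, 0.9791, 1.1195], [0.0, 0.0, 0.0, 1.0]]}
wrist {'fov_y': 60.34575754097344, 'cx': 258.2108970636794, 'cy': 191.87478642021173, 'T': [[0.2286, -0.9263, -0.2996, 0.0541], [0.9735, 0.2169, 0.0721, 0.5779], [-0.0018, -0.3081, 0.9513, 0.3751], [0.0, 0.0, 0.0, 1.0]]}
{'clock': 0.15, 'joint_pos': array([ 1.20138021e+00,  3.13888350e-01,  4.52345345e-02,  1.30361130e+00,
       -2.79034633e-05,  1.43120836e+00]), 'qvel': array([-0.00125263, -0.00206899,  0.00476087, -0.00072796, -0.00061677,
       -0.0012111 ]), 'tau': array([ 2.81383633e-03, -4.81066561e+01,  2.98814160e+01,  1.39038468e-02,
       -6.79967161e-05,  9.54118384e-07]), 'tcp_pos': array([0.13086458, 0.55952477, 0.2415771 ]), 'orientation': array([-1.71391867e-04,  1.14661289e-01,  9.93404374e-01, -7.14253008e-04]), 'wrist_force': array([ 0.35167544, -0.52340154,  0.24799617]), 'ft_torque': array([-0.00640395,  0.02369673,  0.00524815]), 'grip_force': 0.0, 'finger_gap': 0.08526573297618284}
```

View pics/top0.png

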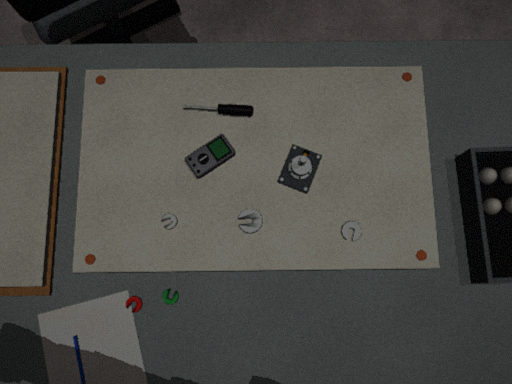

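View pics/scene0.png

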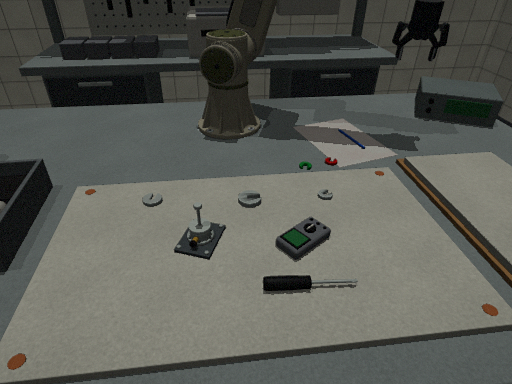

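The top view shows grey slotted discs at about (169,221), (250,221) and (351,231), the carrier at (301,166), the meter at (210,156) and the screwdriver at (220,109). Red (134,303) and green (171,296) look-alikes lie off the panel. The three grey discs on the panel fit the description, so I'll measure them and check in an enlarged crop.

```bash
cat > h.py <<'E'
from workcell import env
import cv2,numpy as np
def cam(n):
    r=env.read_camera(n); r["f"]=192/np.tan(np.radians(r["fov_y"]/2)); return r
def ray(r,uv,z):
    d=np.array([(uv[0]-r["cx"])/r["f"],-(uv[1]-r["cy"])/r["f"],-1.]); d=r["T"][:3,:3]@d; o=r["T"][:3,3]
    return o+d*(z-o[2])/d[2]
def proj(r,p):
    q=np.linalg.inv(r["T"])@np.r_[p,1]; return np.array([r["cx"]-r["f"]*q[0]/q[2],r["cy"]+r["f"]*q[1]/q[2]])
def tri(r1,u1,r2,u2):
    A=[];b=[]
    for r,u in((r1,u1),(r2,u2)):
        d=ray(r,u,0)-r["T"][:3,3]; d/=np.linalg.norm(d); P=np.eye(3)-np.outer(d,d); A.append(P); b.append(P@r["T"][:3,3])
    return np.linalg.lstsq(np.vstack(A),np.hstack(b),rcond=None)[0]
def pose():
    s=env.get_state(); w,x,y,z=s["orientation"]
    ax=np.array([1-2*(y*y+z*z),2*(x*y+w*z)]); 
    return s["tcp_pos"],np.degrees(np.arctan2(ax[1],ax[0])),s
E
python3 - <<'E'
from h import *
print(env.tip_extent)
r=cam("top"); im=r["img"][:,:,::-1]
for n,c in dict(small=(169,221),large=(250,221),med=(351,231)).items():
    print(n,ray(r,c,.026).round(4))
print("carrier pan",ray(r,(302,167),.058).round(4), "markers",[ray(r,c,.018).round(3).tolist() for c in((100,80),(407,76),(421,255),(90,259))])
t=[cv2.resize(im[v-22:v+23,u-30:u+30],(400,300),interpolation=cv2.INTER_CUBIC) for u,v in((169,221),(250,221),(351,231),(301,166))]
cv2.imwrite("pics/crop1.png",np.vstack([np.hstack(t[:2]),np.hstack(t[2:])]))
E
```

```text
0.011
small [0.4844 0.1983 0.026 ]
large [0.4823 0.0112 0.026 ]
med [ 0.4564 -0.221   0.026 ]
carrier pan [ 0.6013 -0.1096  0.058 ] markers [[0.839, 0.379, 0.018], [0.842, -0.382, 0.018], [0.4, -0.38, 0.018], [0.4, 0.378, 0.018]]
```

View pics/crop1.png

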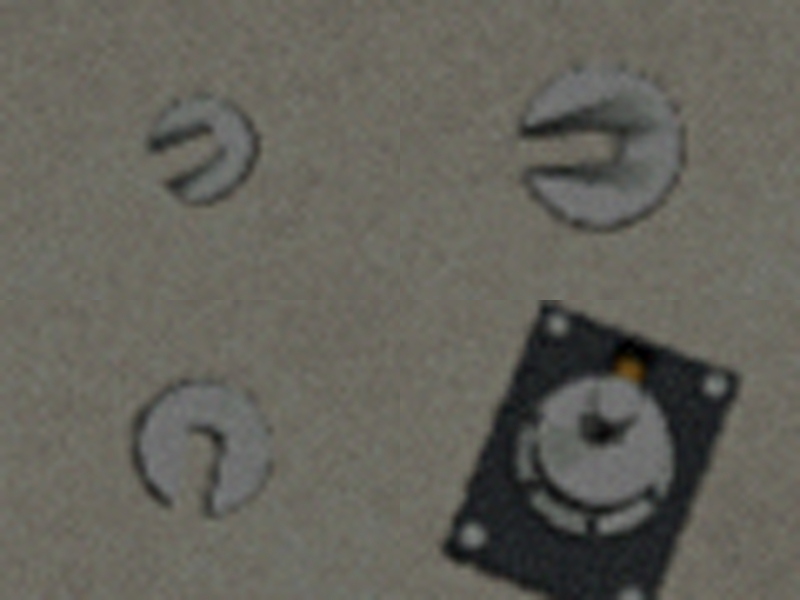

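Confirmed: small (top left, slot to +y), large (top right, slot to +y) and medium (bottom left, slot towards the robot). Their sizes come out at about 37, 55 and 47 mm, and the panel markers and positions are plausible. I'll go over the large one and measure with the wrist camera.

```bash
T='[[-1,0,0,0,7],[-1,0,0,0,7],[-1,0,0,0,7],[-1,0,0,0,7],[-1,0,0,0,7]]'; 
python3 -m jog '[[-1,0,0,0,7],[-1,0,0,0,7],[-1,0,0,0,7],[-1,0,0,0,7],[-1,0,0,0,7]]' 40
python3 -m jog '[[-1,0,0,0,7],[-1,0,0,0,7],[-1,0,0,0,7],[-1,0,0,0,7],[-1,0,0,0,7]]' >/dev/null
python3 -m jog '[[-1,-0.0367,0.0176,0.005,0],[-1,-0.0367,0.0176,0.005,0],[-1,-0.0367,0.0176,0.005,0],[-1,-0.0367,0.0176,0.005,0],[-1,-0.0367,0.0176,0.005,0]]' >/dev/null
python3 -m jog '[[-1,-0.0367,0.0176,0.005,0],[-1,-0.0367,0.0176,0.005,0],[-1,-0.0367,0.0176,0.005,0],[-1,-0.0367,0.0176,0.005,0],[-1,-0.0367,0.0176,0.005,0]]' >/dev/null
python3 -m jog '[[-1,-0.0367,0.0176,0.005,0],[-1,-0.0367,0.0176,0.005,0],[-1,-0.0367,0.0176,0.005,0],[-1,-0.0367,0.0176,0.005,0],[-1,-0.0367,0.0176,0.005,0]]'
python3 -m jog '[[-1,0,0,0,0],[-1,0,0,0,0]]'
python3 - <<'E'
from h import *
p,a,s=pose(); print(p.round(4),a,s["wrist_force"].round(1))
r=cam("wrist"); cv2.imwrite("pics/w1.png",r["img"][:,:,::-1]); print(r["T"].round(3).tolist(),proj(r,[.482,.011,.03]))
E
```

```text
clock: 0.62
tcp_pos: [0.131, 0.5598, 0.2421]
orientation: [0.0, 0.411, 0.912, -0.0]
wrist_force: [0.2, 1.3, 0.5]
finger_gap: 0.0852
grip_force: 0.0
clock: 2.28
tcp_pos: [0.4593, 0.0427, 0.1671]
orientation: [0.0, 0.664, 0.748, 0.0]
wrist_force: [0.1, 1.2, 0.6]
finger_gap: 0.0855
grip_force: 0.0
clock: 2.45
tcp_pos: [0.4593, 0.0428, 0.1667]
orientation: [-0.0, 0.665, 0.746, -0.0]
wrist_force: [-0.4, -0.4, 0.0]
finger_gap: 0.0853
grip_force: 0.0
[0.4593 0.0428 0.1667] 96.56938405396775 [-0.4 -0.4  0. ]
[[0.994, -0.109, -0.033, 0.451], [0.114, 0.945, 0.307, 0.122], [-0.002, -0.309, 0.951, 0.3], [0.0, 0.0, 0.0, 1.0]] [279.71696086 219.5938354 ]
```

View pics/w1.png

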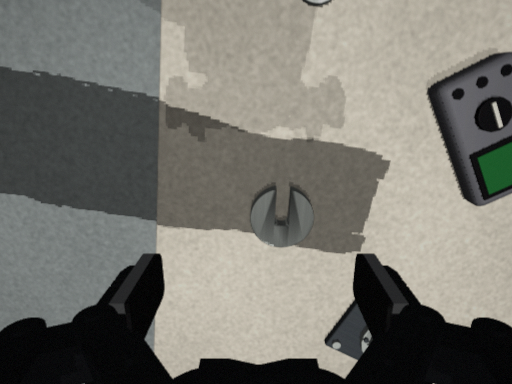

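The large weight is at (282,215) with its slot pointing up in the image. The small one is just visible at the top edge (317,0), with the meter and carrier to the right. Next I measure the weight from its grey mask.

```bash
cat >> h.py <<'E'
def disc(r,uv,rad,zmid,save=None,thr=14):
    u,v=map(int,uv); m=int(rad*1.35); u0,v0=max(u-m,0),max(v-m,0); im=cv2.GaussianBlur(r["img"],(3,3),0)[v0:v+m,u0:u+m].astype(int)
    k=((im[:,:,0]-im[:,:,2])*100/(im.sum(2)/3+1)<thr).astype(np.uint8)
    k=cv2.morphologyEx(k,cv2.MORPH_OPEN,np.ones((3,3)))
    n,l,st,ce=cv2.connectedComponentsWithStats(k); i=1+np.argmax(st[1:,4]); k=(l==i).astype(np.uint8)
    c,_=cv2.findContours(k,0,1); h=cv2.convexHull(max(c,key=cv2.contourArea))
    (x,y),(a,b),t=cv2.fitEllipse(h) 
    if save: 
        o=im.astype(np.uint8)[:,:,::-1].copy(); cv2.polylines(o,[h],True,(0,0,255),1); cv2.imwrite(save,cv2.resize(np.hstack([o,cv2.merge([k*255]*3)]),None,fx=4,fy=4))
    c=(x+u0,y+v0); W=ray(r,c,zmid); s=np.linalg.norm(W-r["T"][:3,3])/r["f"]
    return c,W,a*s,b*s
def totool(d,a):
    a=np.radians(a); x=np.array([np.cos(a),np.sin(a)]); y=np.array([x[1],-x[0]]); return d[:2]@x,d[:2]@y
E
python3 - <<'E'
from h import *
r=cam("wrist"); c,W,a,b=disc(r,(282,214),34,.024,"pics/m1.png"); print(c,W.round(4),a,b)
m=ray(r,(283,185),.03)-ray(r,(281.5,218),.03); print("slot",np.degrees(np.arctan2(m[1],m[0])))
p,A,s=pose(); print(totool(W-p,A),A)
E
```

```text
Traceback (most recent call last):
  File "h.py", line 25, in disc
    (x,y),(a,b),t=cv2.fitEllipse(h)
                  ~~~~~~~~~~~~~~^^^
cv2.error: OpenCV(4.12.0) /io/opencv/modules/imgproc/src/shapedescr.cpp:361: error: (-201:Incorrect size of input array) There should be at least 5 points to fit the ellipse in function 'fitEllipseNoDirect'
```

```bash
sed -i 's/    k=cv2.morphologyEx/    if save=="dbg": print(((im[:,:,0]-im[:,:,2])*100\/(im.sum(2)\/3+1)).astype(int)[::6,::4])\n    k=cv2.morphologyEx/' h.py
python3 - <<'E'
from h import *
np.set_printoptions(linewidth=200)
r=cam("wrist")
try: disc(r,(282,214),34,.024,"dbg")
except Exception: pass
E
```

```text
[[12 11 13 11 13 12 12 11 11 11 12 12 13 11 12 11 12 12 12 13 13 12 12]
 [12 12 12 12 12 12 12 12 11 12 11 13 12 12 12 13 11 13 12 11 13 12 12]
 [12 12 12 12 12 12 12 13 13 13 12 12 13 12 12 13 12 11 13 12 12 11 13]
 [11 11 13 11 12 11 12 11 13 11 11 12 12 12 12 11 12 12 13 12 12 13 12]
 [13 12 12 12 13 12 12  5  2  1  5 12 11 13  0  1  7 12 13 11 13 12 12]
 [11 12 12 11 11  9  1  1  1  1  8 11 12 12  0  0  0  1 12 13 11 12 12]
 [11 11 12 11 13  1  0  1  0  0  9 12 12 11  1  0  1  0  2 11 11 11 13]
 [12 12 11 12  2  0  0  1  1  1 10 13 12  9  1  1  0  0  1  5 12 13 12]
 [11 12 12 11  0  1  0  0  1  1 12 12 12  7  1  1  0  1  0  0 13 12 12]
 [12 11 12 13  0  0  0  1  1  2  1  6  3  0  1  0  0  0  0  1 12 12 13]
 [12 11 14 11  4  0  0  1  1  1  1  1  0  0  0  1  1  0  1  8 11 11 11]
 [11 10 10 10 11  1  0  1  1  1  0  1  1  1  2  1  1  0  5 12 12 12 11]
 [10 10 10 10 10 10  5  0  0  1  0  0  1  1  1  1  0  8 12 11 12 12 14]
 [11 10 11 10 10 10 10 10  7  2  0  0  2  1  6 11 12 12 11 11 12 12 12]
 [10 10 10 11 10 11 10 10 10 11 11 10 10 10 10 10 10 11 10 10 10 11 11]]
```

```bash
sed -i 's/thr=14/thr=6/; s/    return c,W,a\*s,b\*s/    f=np.zeros_like(k); cv2.fillPoly(f,[h],1); f=cv2.morphologyEx(f*(1-k),cv2.MORPH_OPEN,np.ones((3,3))); ys,xs=np.nonzero(f); q=ray(r,(xs.mean()+u0,ys.mean()+v0),zmid)-W\n    return c,W,a*s,b*s,np.degrees(np.arctan2(q[1],q[0])),np.linalg.norm(q)/' h.py
python3 - <<'E'
from h import *
r=cam("wrist"); o=disc(r,(282,214),34,.024,"pics/m1.png"); print(o); W=o[1]
m=ray(r,(283,185),.03)-ray(r,(281.5,218),.03); print("slot",np.degrees(np.arctan2(m[1],m[0])))
p,A,s=pose(); print(totool(W-p,A),A)
E
```

```text
((282.34722900390625, 219.17761993408203), array([0.48380468, 0.01185311, 0.024     ]), np.float64(0.05539075317414198), np.float64(0.05760398818064788), np.float64(95.6151819169837), np.float64(0.01274000821180023))
slot 95.66542769988253
(np.float64(-0.03679902991944677), np.float64(0.021688250944371393)) 96.92707875841404
```

```bash

python3 -m jog '[[-0.5,-0.0184,0.0109,0,1.3],[-0.5,-0.0184,0.0109,0,0],[-0.5,0,0,0,0],[-0.5,0,0,0.04,0],[-0.5,0,0,0.04,0]]'
python3 -m jog '[[-0.5,0,0,0.035,0],[-0.5,0,0,0,0],[-0.5,0,0,0,0]]'
python3 - <<'E'
from h import *
p,A,s=pose(); print(p,A,s["finger_gap"],totool(np.array([.4838,.0119])-p[:2],A))
r=cam("wrist"); cv2.imwrite("pics/w2.png",r["img"][:,:,::-1])
E
```

```text
clock: 3.07
tcp_pos: [0.4868, 0.0114, 0.089]
orientation: [0.003, 0.671, 0.741, 0.002]
wrist_force: [0.8, 0.7, -1.0]
finger_gap: 0.0639
grip_force: 0.0
clock: 3.32
tcp_pos: [0.4818, 0.012, 0.0514]
orientation: [-0.002, 0.671, 0.741, -0.001]
wrist_force: [-0.0, -0.2, 0.7]
finger_gap: 0.064
grip_force: 0.0
[0.4818404  0.0120339  0.05140523] 95.6472993248567 0.06399196663837471 (np.float64(-0.0003260855114135104), np.float64(0.0019369165583327267))
```

View pics/w2.png

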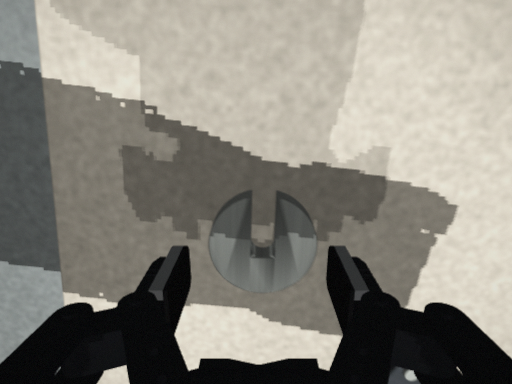

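The disc centre is at (263,242) and the fingers at x≈180 and 337 straddle it, with 1–2 mm left to correct along tool y. I'll descend until light contact.

```bash

python3 -m jog '[[-0.5,-0.0003,0.0019,0.012,0],[-0.5,0,0,0.002,0],[-0.5,0,0,0,0]]' | grep -E 'tcp|wrist'
for i in 1 2 ; do python3 -m jog '[[-0.5,0,0,0.003,0],[-0.5,0,0,0,0]]' | grep -E 'tcp|wrist'; done
for i in 1 2 3 ; do python3 -m jog '[[-0.5,0,0,0.0015,0],[-0.5,0,0,0,0]]' | grep -E 'tcp|wrist'; done
```

```text
tcp_pos: [0.4874, 0.0106, 0.0401]
wrist_force: [0.9, -0.1, -0.0]
tcp_pos: [0.4868, 0.0104, 0.0363]
wrist_force: [0.7, -0.4, 0.3]
tcp_pos: [0.4862, 0.0104, 0.0323]
wrist_force: [-0.6, 0.2, -0.5]
tcp_pos: [0.486, 0.0104, 0.0306]
wrist_force: [-0.7, -0.5, -0.1]
tcp_pos: [0.486, 0.0104, 0.029]
wrist_force: [-0.1, -0.9, -0.7]
tcp_pos: [0.4861, 0.0104, 0.0275]
wrist_force: [0.3, 0.3, -0.3]
```

```bash

python3 -m jog '[[-0.5,0.0013,-0.002,0,0],[-0.5,0,0,0,0]]' | grep -E 'tcp|wrist'
for i in 1 2 3; do python3 -m jog '[[-0.5,0,0,0.001,0],[-0.5,0,0,0,0]]' | grep -E 'tcp|wrist'; done
```

```text
tcp_pos: [0.4835, 0.0117, 0.0277]
wrist_force: [0.1, -0.1, 0.2]
tcp_pos: [0.484, 0.0115, 0.0267]
wrist_force: [0.7, 0.8, -0.1]
tcp_pos: [0.4841, 0.0115, 0.0257]
wrist_force: [0.2, -0.3, -0.3]
tcp_pos: [0.484, 0.0115, 0.0246]
wrist_force: [-0.4, -0.5, -0.1]
```

```bash

python3 -m jog '[[0.2,0,0,0,0],[0.2,0,0,0,0],[0.2,0,0,0,0],[0.2,0,0,0,0],[0.2,0,0,0,0]]' 60
python3 -m jog '[[0.2,0,0,-0.003,0],[0.2,0,0,-0.03,0],[0.2,0,0,-0.035,0],[0.2,0,0,-0.035,0],[0.2,0,0,0,0]]'
python3 - <<'E'
from h import *
r=cam("wrist"); cv2.imwrite("pics/w3.png",r["img"][:,:,::-1])
E
```

```text
clock: 5.53
tcp_pos: [0.4846, 0.0115, 0.0255]
orientation: [0.0, 0.672, 0.74, 0.0]
wrist_force: [-0.6, 0.8, 6.5]
finger_gap: 0.0536
grip_force: 66.6
clock: 5.95
tcp_pos: [0.4878, 0.011, 0.1339]
orientation: [0.004, 0.672, 0.74, 0.003]
wrist_force: [0.7, -0.6, -1.7]
finger_gap: 0.0536
grip_force: 64.5
```

View pics/w3.png

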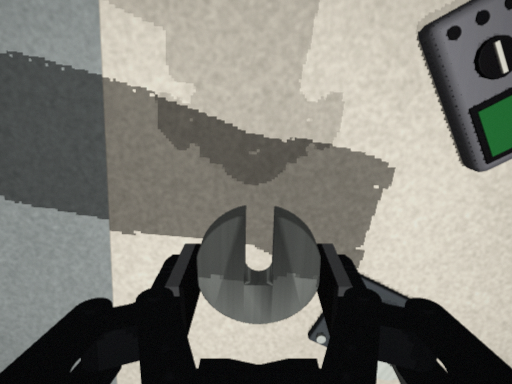

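The weight is held with its slot up in the image and its centre at about (259,264). I'll move to the -y side of the carrier and measure the knob and pan.

```bash

python3 -m jog '[[0.2,-0.032,0.0165,0,0],[0.2,-0.032,0.0165,0,0],[0.2,-0.032,0.0165,0,0],[0.2,-0.032,0.0165,0,0],[0.2,-0.032,0.0165,0,0]]' |grep tcp
python3 -m jog '[[0.2,-0.032,0.0165,0,0],[0.2,0,0,0,5.6],[0.2,0,0,0,0],[0.2,0,0,0,0],[0.2,0,0,0,0]]' |grep tcp
python3 - <<'E'
from h import *
p,A,s=pose(); print(p,A,s["finger_gap"])
r=cam("wrist"); cv2.imwrite("pics/w4.png",r["img"][:,:,::-1]); 
o=disc(r,(259,264),68,p[2]-.0015); print(o,totool(o[1]-p,A))
print(proj(r,[.6013,-.1096,.111]),proj(r,[.6013,-.1096,.058]))
t=cam("top"); print(proj(t,[.6013,-.1096,.111])); cv2.imwrite("pics/t2.png",t["img"][:,:,::-1])
E
```

```text
tcp_pos: [0.5812, -0.1408, 0.1258]
tcp_pos: [0.5998, -0.1689, 0.1265]
[ 0.59976459 -0.16889079  0.12650028] 90.08727674392743 0.0537061041593087
((258.0755615234375, 308.35821533203125), array([ 0.59989326, -0.19281015,  0.12500028]), np.float64(0.10409381249661359), np.float64(0.10504257346303815), np.float64(100.75792282144343), np.float64(0.0008274272681930581)) (np.float64(-0.023919532324206873), np.float64(9.22332083903309e-05))
[261.45331918 131.84272585] [260.95866964 119.9577981 ]
[304.37377487 160.9382219 ]
```

View pics/w4.png

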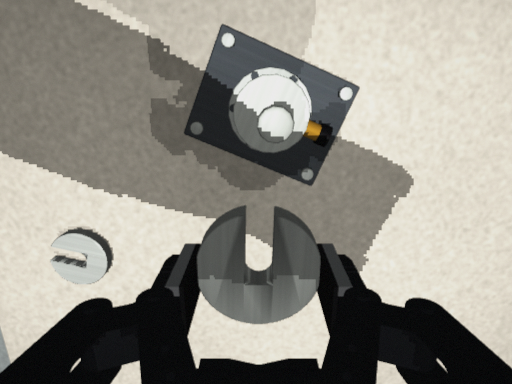

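The knob's top is at (276,124), the base plate's screws are at (228,40), (346,93), (307,174) and (196,128), and the held disc is centred at (259,264). I compute the carrier from these and check consistency.

```bash
python3 - <<'E'
from h import *
p,A,s=pose(); r=cam("wrist")
print("knob",ray(r,(276,124),.111).round(4),"plate",ray(r,(269.2,108.7),.026).round(4))
t=cam("top"); g=t["img"][150:182,285:319].astype(int).sum(2)//3
W=ray(r,(259,264),p[2]+.0045); print("disc in tool",totool(W-p,A), p,A)
print("med",ray(r,(81,256),.024).round(4))
q=t["img"][:,:,::-1][145:190,275:335]; cv2.imwrite("pics/t2c.png",cv2.resize(q,(800,600),interpolation=cv2.INTER_CUBIC))
E
```

```text
knob [ 0.6084 -0.1061  0.111 ] plate [ 0.6078 -0.1052  0.026 ]
disc in tool (np.float64(0.003932661195225723), np.float64(0.0005566756414356657)) [ 0.60029541 -0.16877649  0.12743498] 90.0804061401538
med [ 0.4574 -0.2208  0.024 ]
```

View pics/t2c.png

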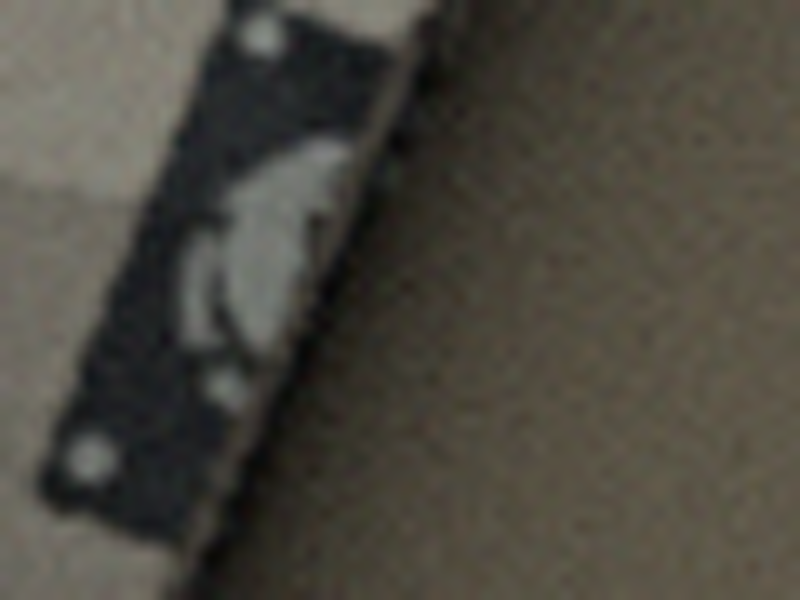

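The knob (.608,-.106) and the plate centre agree. The top view is blocked by the arm. I'll line up in x, lower to just over pan height on the -y side, and check.

```bash

python3 -m jog '[[0.2,0,0.0072,0.02,0],[0.2,0,0,0.02,0],[0.2,0,0,0.015,0],[0.2,0,0,0.002,0],[0.2,0,0,0,0]]' |grep tcp
python3 -m jog '[[0.2,0,0,0,0],[0.2,0,0,0,0]]' |grep -E 'tcp|wrist'
python3 - <<'E'
from h import *
p,A,s=pose(); print(p,A,s["finger_gap"])
r=cam("wrist"); cv2.imwrite("pics/w5.png",r["img"][:,:,::-1]); 
E
```

```text
tcp_pos: [0.6073, -0.1691, 0.0699]
tcp_pos: [0.6092, -0.1702, 0.0723]
wrist_force: [0.2, 0.8, -2.0]
[ 0.60923176 -0.17023405  0.07231403] 89.95831056526524 0.0540324035922722
```

View pics/w5.png

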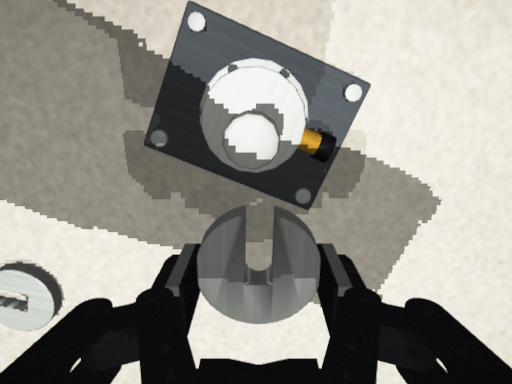

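The knob is at (251,140) and the slot axis at u≈259, so there is a small sideways correction to make.

```bash
python3 - <<'E'
from h import *
p,A,s=pose(); r=cam("wrist")
K=ray(r,(251,140),.109); W=ray(r,(259,264),p[2]-.0015); S=ray(r,(259,230),p[2]+.0045)
print(p,A,K.round(4),W.round(4),S.round(4),totool(K-W,A))
E
```

```text
[ 0.60928697 -0.1703689   0.07236599] 89.94740826409061 [ 0.6074 -0.1064  0.109 ] [ 0.6099 -0.17    0.0709] [ 0.6099 -0.15    0.0769] (np.float64(0.06357263819702218), np.float64(-0.0024884207108609576))
```

```bash

python3 -m jog '[[0.2,0,-0.0025,0.003,0],[0.2,0,0,0,0],[0.2,0.015,0,0,0],[0.2,0.01,0,0,0],[0.2,0,0,0,0]]' |grep -E 'tcp|wrist'
python3 -m jog '[[0.2,0.01,0,0,0],[0.2,0.008,0,0,0],[0.2,0,0,0,0]]' |grep -E 'tcp|wrist'
python3 - <<'E'
from h import *
p,A,s=pose(); print(p,A,s["finger_gap"])
r=cam("wrist"); cv2.imwrite("pics/w6.png",r["img"][:,:,::-1]); 
E
```

```text
tcp_pos: [0.6053, -0.1425, 0.0677]
wrist_force: [-0.2, -0.9, -1.6]
tcp_pos: [0.6057, -0.1251, 0.0677]
wrist_force: [0.0, -0.5, -1.2]
[ 0.60565592 -0.12506408  0.06774682] 90.03890600173497 0.05380390873003267
```

View pics/w6.png

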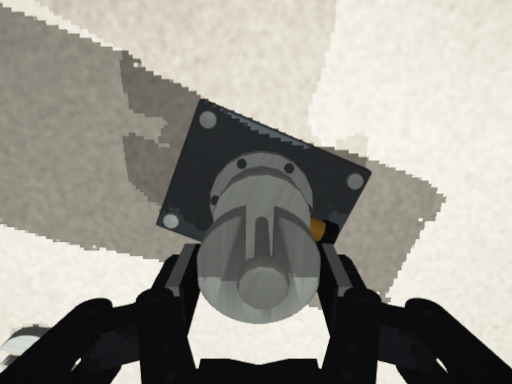

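The stem lies in the slot; the knob at (263,283) is over the disc, and there is no contact force. I continue to the end and seat it.

```bash

python3 -m jog '[[0.2,0.008,0.0006,0,0],[0.2,0.007,0.0005,0,0],[0.2,0.003,0,0,0],[0.2,0,0,0,0],[0.2,0,0,0,0]]' |grep -E 'tcp|wrist'
python3 - <<'E'
from h import *
p,A,s=pose(); r=cam("wrist"); print(p,A,proj(r,[.6074,-.1064,.109]),ray(r,(259,264),p[2]-.0015))
E
for i in 1 2 ; do python3 -m jog '[[0.2,0,0,0.001,0],[0.2,0,0,0,0]]' |grep -E 'tcp|wrist'; done
```

```text
tcp_pos: [0.607, -0.1088, 0.0678]
wrist_force: [0.5, 0.6, -1.9]
[ 0.60702752 -0.10882874  0.0677982 ] 89.96106275888236 [258.61269585 324.02046366] [ 0.60758603 -0.10842536  0.0662982 ]
tcp_pos: [0.6069, -0.1094, 0.0666]
wrist_force: [-0.6, -0.5, -2.0]
tcp_pos: [0.6068, -0.1093, 0.0656]
wrist_force: [-0.5, 0.7, -1.7]
```

```bash

python3 -m jog '[[0.2,0.0025,0.0003,0,0],[0.2,0,0,0,0]]' |grep -E 'tcp|wrist'
for i in 1 2 3 ; do python3 -m jog '[[0.2,0,0,0.0006,0],[0.2,0,0,0,0]]' |grep -E 'tcp|wrist'; done
```

```text
tcp_pos: [0.6073, -0.1063, 0.0657]
wrist_force: [0.3, 0.4, -2.0]
tcp_pos: [0.6074, -0.1064, 0.0654]
wrist_force: [-1.0, 1.0, 0.2]
tcp_pos: [0.6074, -0.1065, 0.0654]
wrist_force: [-0.9, 1.6, 5.2]
tcp_pos: [0.6074, -0.1065, 0.0654]
wrist_force: [-2.8, 1.6, 8.6]
```

Seated: contact came at tcp .0654, as predicted. I release, retreat upwards and look.

```bash

python3 -m jog '[[0.2,0,0,-0.001,0],[-0.5,0,0,0,0],[-0.5,0,0,0,0],[-0.5,0,0,0,0],[-0.5,0,0,-0.005,0]]' |grep -E 'tcp|wrist|gap'
python3 -m jog '[[-0.5,0,0,-0.02,0],[-0.5,0,0,-0.035,0],[-0.5,0,0,-0.035,0],[-0.5,-0.04,0,0,0],[-0.5,-0.02,0,0,0]]' |grep -E 'tcp|wrist'
python3 -m jog '[[-0.5,0,0,0,0],[-0.5,0,0,0,0]]' |grep -E 'tcp|clock'
python3 - <<'E'
from h import *
r=cam("wrist"); p,A,s=pose(); print(p,A)
print(proj(r,[.6074,-.1064,.070]))
cv2.imwrite("pics/w7.png",r["img"][:,:,::-1]); 
E
```

```text
tcp_pos: [0.6067, -0.1065, 0.069]
wrist_force: [-0.7, -0.1, -0.6]
finger_gap: 0.0641
tcp_pos: [0.6095, -0.1689, 0.1639]
wrist_force: [0.4, 0.3, -1.2]
clock: 10.9
tcp_pos: [0.6072, -0.1676, 0.1602]
[ 0.60690297 -0.16664345  0.15984002] 89.87828658461582
[257.94641412 113.44042395]
```

View pics/w7.png

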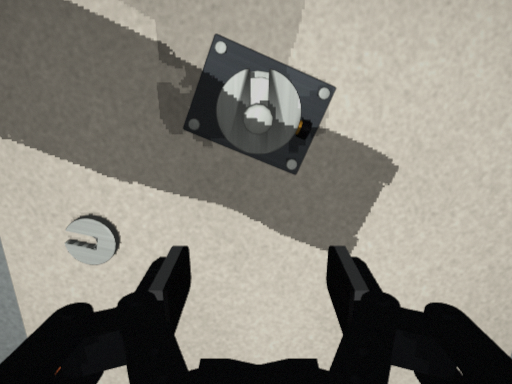

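The large weight sits centred on the pan (259,111), with the knob at (259,119) and its slot to +y. The medium one is at (91,241) with its slot to -x. Three views are left, so I measure the rest numerically.

```bash
python3 - <<'E'
from h import *
r=cam("wrist"); p,A,s=pose(); o=disc(r,(91,242),29,.0225); print(o)
a=o[4]+180; print("tool x wanted",a,"turn",A-a,"shift now-frame",totool(o[1]-p,A), "in turned", totool(o[1]-p,a))
E
```

```text
((91.54827117919922, 240.7710952758789), array([ 0.45564794, -0.22143368,  0.0225    ]), np.float64(0.049550993216765135), np.float64(0.0552635419729056), np.float64(168.7262750964224), np.float64(0.009622150105219544))
tool x wanted 348.7262750964224 turn -258.7952917069056 shift now-frame (np.float64(-0.0555617893015867), np.float64(-0.1511271180912862)) in turned (np.float64(-0.1374500260182201), np.float64(0.08386899665884949))
```

```bash

python3 -m jog '[[-0.5,-0.0139,-0.0378,0.009,0],[-0.5,-0.0139,-0.0378,0.009,0],[-0.5,-0.0139,-0.0378,0.009,0],[-0.5,-0.0139,-0.0378,0.009,0],[-0.5,0,0,0,-7.1]]' |grep -E 'tcp'
python3 -m jog '[[-0.5,0,0,0,-7.1],[-0.5,0,0,0,-7.1],[-0.5,0,0,0,-7.1],[-0.5,0,0,0,-7.1],[-0.5,0,0,0,-7.1]]' |grep -E 'tcp'
python3 -m jog '[[-0.5,0,0,0,-7.1],[-0.5,0,0,0,-7.1],[-0.5,0,0,0,-7.1],[-0.5,0,0,0,-7.1],[-0.5,0,0,0,-7.1]]' |grep -E 'tcp'
python3 -m jog '[[-0.5,0,0,0,0],[-0.5,0,0,0,0],[-0.5,0,0,0,0]]' |grep -E 'tcp|clock'
python3 - <<'E'
from h import *
r=cam("wrist"); p,A,s=pose(); print(p,A); c=proj(r,[.4556,-.2214,.0225]); 
for t in(4,6,8):
    o=disc(r,c,40,.0225,f"pics/m2_{t}.png",t); print(t,o)
cv2.imwrite("pics/w8.png",r["img"][:,:,::-1])
E
```

```text
tcp_pos: [0.4472, -0.2193, 0.1205]
tcp_pos: [0.4558, -0.2207, 0.1238]
tcp_pos: [0.4559, -0.2206, 0.1237]
clock: 12.5
tcp_pos: [0.456, -0.2213, 0.1239]
[ 0.45598314 -0.22150121  0.1238949 ] 167.9327937761325
4 ((259.12449645996094, 197.76784133911133), array([ 0.45792989, -0.22090825,  0.0225    ]), np.float64(0.04487462098801627), np.float64(0.04609841065829655), np.float64(166.62938322155028), np.float64(0.008873364514566634))
6 ((259.10774993896484, 197.7635612487793), array([ 0.45792392, -0.22091986,  0.0225    ]), np.float64(0.04555224085665779), np.float64(0.04655809979518061), np.float64(165.8230613925125), np.float64(0.009107362773269559))
8 ((259.22119140625, 197.76581192016602), array([ 0.45794361, -0.22083681,  0.0225    ]), np.float64(0.04616466539690141), np.float64(0.04710425464487766), np.float64(166.38370486990166), np.float64(0.009711167494510205))
```

```bash

python3 -m jog '[[-0.33,0,0,0,1.6],[-0.33,-0.0017,0.001,0.02,0],[-0.33,0,0,0.03,0],[-0.33,0,0,0.025,0],[-0.33,0,0,0.008,0]]' |grep -E 'tcp|wrist'
python3 -m jog '[[-0.33,0,0,0.006,0],[-0.33,0,0,0.005,0],[-0.33,0,0,0,0],[-0.33,0,0,0,0]]' |grep -E 'tcp|wrist|gap'
python3 - <<'E'
from h import *
p,A,s=pose(); print(p,A,totool(np.array([.4579,-.2209])-p[:2],A))
E
```

```text
tcp_pos: [0.4558, -0.2199, 0.0378]
wrist_force: [-0.2, 0.7, -0.0]
tcp_pos: [0.4585, -0.2219, 0.0309]
wrist_force: [0.4, -0.4, -0.2]
finger_gap: 0.0568
[ 0.45852639 -0.22185941  0.03085289] 166.4181759312058 (np.float64(0.0008341758815740772), np.float64(0.0007854857340452759))
```

```bash

python3 -m jog '[[-0.33,0.0008,0.0008,0.003,0],[-0.33,0,0,0,0]]' |grep -E 'tcp|wrist'
python3 -m jog '[[0.4,0,0,0,0],[0.4,0,0,0,0],[0.4,0,0,0,0],[0.4,0,0,0,0]]' 60 |grep -E 'tcp|wrist|gap|grip'
python3 - <<'E'
from h import *
p,A,s=pose(); r=cam("wrist"); print(p,A); print(disc(r,proj(r,np.r_[p[:2],.0225]),62,.0225))
E
```

```text
tcp_pos: [0.4576, -0.2206, 0.0275]
wrist_force: [0.6, 0.1, -0.2]
tcp_pos: [0.4576, -0.2206, 0.028]
wrist_force: [-1.7, 1.3, 5.2]
finger_gap: 0.0435
grip_force: 60.4
[ 0.45757428 -0.2206177   0.02797746] 166.43352039402248
((257.26548767089844, 303.8249969482422), array([ 0.48142228, -0.22676369,  0.0225    ]), np.float64(0.09161203240150893), np.float64(0.09605468265706948), np.float64(148.8959968322201), np.float64(0.002713832981209848))
```

```bash

python3 -m jog '[[0.4,0,0,-0.01,0],[0.4,0,0,-0.04,0],[0.4,0,0,-0.04,0],[0.4,0,0,-0.04,0],[0.4,-0.0172,0.035,0,0]]' |grep -E 'tcp|gap|grip'
python3 -m jog '[[0.4,-0.0172,0.035,0,0],[0.4,-0.0172,0.035,0,0],[0.4,-0.0172,0.035,0,0],[0.4,-0.0172,0.035,0,0],[0.4,-0.0172,0.035,0,0]]' |grep -E 'tcp|gap|grip'
python3 -m jog '[[0.4,0,0,0,-7.1],[0.4,0,0,0,-7.1],[0.4,0,0,0,-7.1],[0.4,0,0,0,-7.1],[0.4,0,0,0,-7.1]]' |grep -E 'tcp|gap|grip'
python3 -m jog '[[0.4,0,0,0,-7.1],[0.4,0,0,0,-7.1],[0.4,0,0,0,-7.1],[0.4,0,0,0,-7.1],[0.4,0,0,0,-7.1]]' |grep -E 'tcp|gap|grip'
python3 -m jog '[[0.4,0,0,0,-7.1],[0.4,0,0,0,-7.1],[0.4,0,0,0,-7.1],[0.4,0,0,0,-7.1],[0.4,0,0,0,-4.2]]' |grep -E 'tcp|gap|grip'
python3 -m jog '[[0.4,0,0,0,0],[0.4,0,0,0,0]]' |grep -E 'tcp|gap|grip|clock'
python3 - <<'E'
from h import *
p,A,s=pose(); r=cam("wrist"); print(p,A,s["joint_pos"].round(2),totool(np.array([.6074,-.0414])-p[:2],A),proj(r,[.6074,-.1064,.111]))
cv2.imwrite("pics/w9.png",r["img"][:,:,::-1])
E
```

```text
tcp_pos: [0.484, -0.1964, 0.1658]
finger_gap: 0.0436
grip_force: 61.6
tcp_pos: [0.6077, -0.0389, 0.1579]
finger_gap: 0.0431
grip_force: 61.6
tcp_pos: [0.6067, -0.0402, 0.1575]
finger_gap: 0.043
grip_force: 61.6
tcp_pos: [0.6067, -0.0405, 0.1576]
finger_gap: 0.0433
grip_force: 61.6
tcp_pos: [0.6067, -0.0405, 0.1576]
finger_gap: 0.0436
grip_force: 61.6
clock: 16.1
tcp_pos: [0.6068, -0.0405, 0.1575]
finger_gap: 0.043
grip_force: 61.6
[ 0.60676891 -0.04051055  0.15745707] -90.09819369211982 [-0.2   0.41 -0.02  1.14  0.   -1.77] (np.float64(0.0008883695829031464), np.float64(-0.0006326087279164304)) [257.2811464  110.80249042]
```

View pics/w9.png

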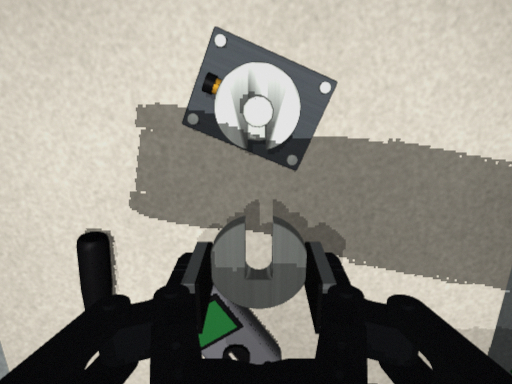

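The medium disc is held at (258,260) with its slot towards the carrier, and the knob at (258,111) is where I predicted. The large weight is still centred (257,106).

```bash
python3 - <<'E'
from h import *
p,A,s=pose(); r=cam("wrist"); W=ray(r,(258.5,260),p[2]-.0055); K=ray(r,(257.5,111),.109)
print(totool(W-p,A),K.round(4),totool(K-W,A))
E
python3 -m jog '[[0.4,0,-0.0005,0.03,0],[0.4,0,0,0.028,0],[0.4,0,0,0.012,0],[0.4,0,0,0,0],[0.4,0,0,0,0]]' |grep -E 'tcp|gap|wrist'
python3 -m jog '[[0.4,0,0,0,0],[0.4,0,0,0,0]]' |grep -E 'tcp|wrist'
```

```text
(np.float64(-3.628651220319107e-05), np.float64(-0.00021399631740173905)) [ 0.6073 -0.1062  0.109 ] (np.float64(0.06569116575176247), np.float64(-0.0004331210208483248))
tcp_pos: [0.6067, -0.0404, 0.0865]
wrist_force: [-0.3, -0.1, 0.4]
finger_gap: 0.0433
tcp_pos: [0.6086, -0.0408, 0.0887]
wrist_force: [-0.7, 0.8, -1.0]
```

```bash

python3 -m jog '[[0.4,0,0.0012,0.006,0],[0.4,0,0,0,0],[0.4,0.01,0,0,0],[0.4,0.008,0,0,0],[0.4,0,0,0,0]]' |grep -E 'tcp|wrist'
python3 - <<'E'
from h import *
p,A,s=pose(); print(p,A,totool(np.array([.6073,-.1063])-p[:2],A))
E
```

```text
tcp_pos: [0.6065, -0.0605, 0.0812]
wrist_force: [-0.4, 0.4, -0.8]
[ 0.60649208 -0.06048114  0.08122829] -90.0664625359454 (np.float64(0.04581789304497211), np.float64(-0.0008610679584485076))
```

```bash

python3 -m jog '[[0.4,0.01,-0.0008,-0.0006,0],[0.4,0.01,0,0,0],[0.4,0,0,0,0]]' |grep -E 'tcp|wrist'
python3 -m jog '[[0.4,0.01,0,0,0],[0.4,0.008,0,0,0],[0.4,0.005,0,0,0],[0.4,0,0,0,0],[0.4,0,0,0,0]]' |grep -E 'tcp|wrist'
python3 - <<'E'
from h import *
p,A,s=pose(); print(p,A,totool(np.array([.6073,-.1063])-p[:2],A))
E
```

```text
tcp_pos: [0.6073, -0.0809, 0.0817]
wrist_force: [0.8, 0.5, -0.3]
tcp_pos: [0.6069, -0.1019, 0.0815]
wrist_force: [0.2, -0.2, -1.0]
[ 0.60690285 -0.10191901  0.08152783] -90.0102305355442 (np.float64(0.004380920464698879), np.float64(-0.00039793043947234475))
```

```bash

python3 -m jog '[[0.4,0.0042,-0.0003,0,0],[0.4,0,0,0,0],[0.4,0,0,0.0007,0],[0.4,0,0,0,0]]' |grep -E 'tcp|wrist'
for i in 1 2; do python3 -m jog '[[0.4,0,0,0.0006,0],[0.4,0,0,0,0]]' |grep -E 'tcp|wrist'; done
```

```text
tcp_pos: [0.6072, -0.1055, 0.0808]
wrist_force: [0.4, 0.5, -0.8]
tcp_pos: [0.6072, -0.1055, 0.0801]
wrist_force: [0.0, -0.5, -1.2]
tcp_pos: [0.6073, -0.1055, 0.08]
wrist_force: [-1.1, 0.9, 2.0]
```

```bash

python3 -m jog '[[0.4,0,0,-0.0008,0],[-0.33,0,0,0,0],[-0.33,0,0,0,0],[-0.33,0,0,0,0],[-0.33,0,0,-0.005,0]]' |grep -E 'tcp|wrist|gap'
python3 -m jog '[[-0.33,0,0,-0.02,0],[-0.33,0,0,-0.035,0],[-0.33,0,0,-0.025,0],[-0.33,-0.038,0.0154,0,0],[-0.33,-0.038,0.0154,0,0]]' |grep -E 'tcp|wrist'
python3 -m jog '[[-0.33,-0.038,0.0154,0,0],[-0.33,-0.038,0.0154,0,0],[-0.33,-0.038,0.0154,0,0],[-0.33,-0.038,0.0154,0,0],[-0.33,-0.038,0.0154,0,0]]' |grep -E 'tcp|wrist'
python3 -m jog '[[-0.33,-0.038,0.0154,0,0],[-0.33,0,0,0.02,-7.1],[-0.33,0,0,0.01,-7.1],[-0.33,0,0,0,0],[-0.33,0,0,0,0]]' |grep -E 'tcp|wrist|clock'
python3 - <<'E'
from h import *
r=cam("wrist"); p,A,s=pose(); print(p,A); c=proj(r,[.4844,.1983,.022]); print(c)
for t in(4,6,8):
    o=disc(r,c,35,.022,f"pics/m3_{t}.png",t); print(t,o,totool(o[1]-p,A))
cv2.imwrite("pics/w10.png",r["img"][:,:,::-1])
E
```

```text
tcp_pos: [0.6066, -0.1056, 0.0847]
wrist_force: [-0.2, 0.3, -0.3]
finger_gap: 0.0566
tcp_pos: [0.5787, -0.0311, 0.1682]
wrist_force: [-0.3, 1.2, -0.1]
tcp_pos: [0.4985, 0.1618, 0.1661]
wrist_force: [0.4, 1.3, -0.6]
clock: 20.2
tcp_pos: [0.4835, 0.1983, 0.1356]
wrist_force: [1.0, -0.1, 0.4]
[0.4841983  0.19808963 0.13610953] -75.97697737019708
[257.28479379 190.21662972]
4 ((255.3006134033203, 193.20209503173828), array([0.48532091, 0.20107437, 0.022     ]), np.float64(0.034750209025756165), np.float64(0.03543059186419326), np.float64(116.88932216031805), np.float64(0.00590357572482623)) (np.float64(-0.0026237700142240873), np.float64(-0.0018123862480236206))
6 ((255.33120727539062, 193.1749496459961), array([0.48530291, 0.20104668, 0.022     ]), np.float64(0.03529310158037071), np.float64(0.036195225204848996), np.float64(116.79998216579119), np.float64(0.006029598068873089)) (np.float64(-0.0026012662897953553), np.float64(-0.001788218903708824))
8 ((255.39644241333008, 193.19694900512695), array([0.48524867, 0.20105198, 0.022     ]), np.float64(0.03583698574678065), np.float64(0.03671392579232471), np.float64(116.31035302922106), np.float64(0.006590143876197637)) (np.float64(-0.0026195528546308646), np.float64(-0.0017368741544656371))
```

```bash

python3 -m jog '[[-0.1,0,0,0,-5.5],[-0.1,0,0,0,-5.5],[-0.1,-0.0022,-0.0022,0.02,0],[-0.1,0,0,0.03,0],[-0.1,0,0,0.025,0]]' |grep -E 'tcp|wrist'
python3 -m jog '[[-0.1,0,0,0.01,0],[-0.1,0,0,0.008,0],[-0.1,0,0,0.005,0],[-0.1,0,0,0,0],[-0.1,0,0,0,0]]' |grep -E 'tcp|wrist|gap'
python3 - <<'E'
from h import *
p,A,s=pose(); print(p,A,totool(np.array([.4853,.201])-p[:2],A))
r=cam("wrist");c=proj(r,[.4853,.201,.022]); o=disc(r,c,48,.022,"pics/m4.png"); print(o)
E
```

```text
tcp_pos: [0.4869, 0.2008, 0.0612]
wrist_force: [-1.1, -0.1, -0.2]
tcp_pos: [0.4859, 0.2012, 0.0385]
wrist_force: [1.2, -0.2, 0.8]
finger_gap: 0.0471
[0.48587738 0.20122024 0.0385092 ] -64.81112070178312 (np.float64(-4.643701479652993e-05), np.float64(0.0006162110495635569))
((260.6294479370117, 250.36937713623047), array([0.48483009, 0.20147348, 0.022     ]), np.float64(0.036171554450464445), np.float64(0.0373039221687212), np.float64(117.98056916852663), np.float64(0.007066253859246922))
```

```bash

python3 -m jog '[[-0.1,0,0.0006,0.005,0],[-0.1,0,0,0.0025,0],[-0.1,0,0,0,0]]' |grep -E 'tcp|wrist'
python3 -m jog '[[0.6,0,0,0,0],[0.6,0,0,0,0],[0.6,0,0,0,0],[0.6,0,0,0,0]]' 50 |grep -E 'tcp|wrist|gap|grip'
```

```text
tcp_pos: [0.4842, 0.2009, 0.0298]
wrist_force: [-1.2, -0.3, -0.4]
tcp_pos: [0.4845, 0.201, 0.0304]
wrist_force: [-1.5, 0.5, 4.0]
finger_gap: 0.0334
grip_force: 49.7
```

```bash

python3 -m jog '[[0.6,0,0,-0.01,0],[0.6,0,0,-0.04,0],[0.6,0,0,-0.04,0],[0.6,0,0,-0.04,0],[0.6,0.0389,0.0046,0,0]]' |grep -E 'tcp|gap'
python3 -m jog '[[0.6,0.0389,0.0046,0,0],[0.6,0.0389,0.0046,0,0],[0.6,0.0389,0.0046,0,0],[0.6,0.0389,0.0046,0,0],[0.6,0.0389,0.0046,0,0]]' |grep -E 'tcp|gap'
python3 -m jog '[[0.6,0.0389,0.0046,0,0],[0.6,0.0389,0.0046,0,0],[0.6,0.0389,0.0046,0,0],[0.6,0.0389,0.0046,0,0],[0.6,0,0,0,6.5]]' |grep -E 'tcp|gap'
python3 -m jog '[[0.6,0,0,0,6.5],[0.6,0,0,0,6.5],[0.6,0,0,0,6.5],[0.6,0,0,0,0],[0.6,0,0,0,0]]' |grep -E 'tcp|gap|grip|clock'
python3 - <<'E'
from h import *
p,A,s=pose(); r=cam("wrist"); print(p,A,totool(np.array([.6073,-.171])-p[:2],A))
im=r["img"][:,:,::-1]; c=proj(r,np.r_[p[:2],p[2]-.008]); print(c)
u,v=map(int,c); cv2.imwrite("pics/w11.png",cv2.resize(im[v-75:v+75,u-100:u+100],(800,600),interpolation=cv2.INTER_CUBIC)); print(u-100,v-75)
E
```

```text
tcp_pos: [0.4998, 0.1687, 0.1687]
finger_gap: 0.0332
tcp_pos: [0.5593, -0.0238, 0.1607]
finger_gap: 0.0333
tcp_pos: [0.6107, -0.178, 0.16]
finger_gap: 0.0332
clock: 23.38
tcp_pos: [0.6086, -0.1707, 0.1603]
finger_gap: 0.0333
grip_force: 50.0
[ 0.60858569 -0.17066056  0.16025294] -90.59364054336449 (np.float64(0.00035274342152701786), np.float64(0.0012821032349910372))
[258.90145246 257.2845387 ]
158 182
```

View pics/w11.png

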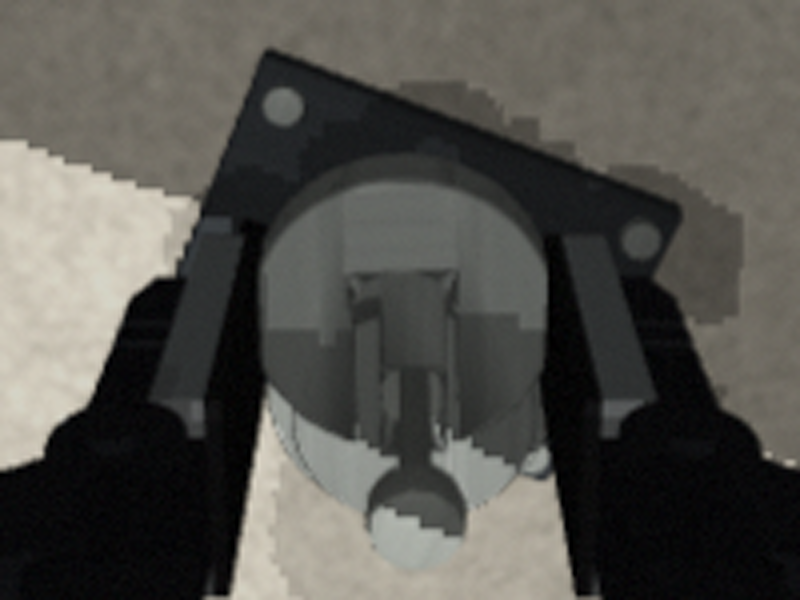

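The small weight is held with its slot at crop (403,380), aligned with the tool axis and facing the stem. The disc is centred at crop (404,310). I lower and slide it in.

```bash

python3 -m jog '[[0.6,0,0,0.03,0],[0.6,0,0,0.025,0],[0.6,0,0,0.008,0],[0.6,0,0,0,0],[0.6,0,0,0,0]]' |grep -E 'tcp'
python3 -m jog '[[0.6,0,0,0,0],[0.6,0,0,0,0]]' |grep -E 'tcp'
python3 - <<'E'
from h import *
p,A,s=pose(); print(p,A,totool(np.array([.6073,-.1062])-p[:2],A))
E
```

```text
tcp_pos: [0.6085, -0.1704, 0.0972]
tcp_pos: [0.6098, -0.1711, 0.0988]
[ 0.60980743 -0.17106389  0.09883585] -90.7382740674876 (np.float64(-0.06482619479510836), np.float64(0.0033429945885368423))
```

```bash

python3 -m jog '[[0.6,0,0.0028,0.004,0],[0.6,0,0,0,0],[0.6,-0.01,0,0,0],[0.6,-0.01,0,0,0],[0.6,0,0,0,0]]' |grep -E 'tcp|wrist'
python3 - <<'E'
from h import *
p,A,s=pose(); print(p,A,totool(np.array([.6073,-.1062])-p[:2],A))
E
```

```text
tcp_pos: [0.6058, -0.1482, 0.0931]
wrist_force: [0.3, 0.4, -0.4]
[ 0.60583393 -0.14822876  0.09307684] -90.65629865797888 (np.float64(-0.04204279710319205), np.float64(-0.0009845652489261117))
```

```bash

python3 -m jog '[[0.6,-0.01,-0.001,0,0],[0.6,-0.01,0,0,0],[0.6,0,0,0,0]]' |grep -E 'tcp|wrist'
python3 -m jog '[[0.6,-0.01,0,0,0],[0.6,-0.008,0,0,0],[0.6,0,0,0,0],[0.6,0,0,0,0]]' |grep -E 'tcp|wrist'
python3 - <<'E'
from h import *
p,A,s=pose(); print(p,A,totool(np.array([.6073,-.1062])-p[:2],A))
E
```

```text
tcp_pos: [0.6072, -0.1282, 0.093]
wrist_force: [-0.6, 0.4, -0.4]
tcp_pos: [0.6076, -0.112, 0.093]
wrist_force: [0.7, -1.1, 0.1]
[ 0.60760334 -0.11195975  0.09298737] -90.70918675299242 (np.float64(-0.005755554376979563), np.float64(0.0003746102000621056))
```

```bash

python3 -m jog '[[0.6,-0.0052,0.0003,0,0],[0.6,0,0,0,0],[0.6,0,0,0.0008,0],[0.6,0,0,0,0]]' |grep -E 'tcp|wrist'
for i in 1 2 3; do python3 -m jog '[[0.6,0,0,0.0005,0],[0.6,0,0,0,0]]' |grep -E 'tcp|wrist'; done
```

```text
tcp_pos: [0.6073, -0.1075, 0.092]
wrist_force: [0.0, -0.4, -0.3]
tcp_pos: [0.6073, -0.1076, 0.0915]
wrist_force: [-0.5, -0.0, -0.8]
tcp_pos: [0.6074, -0.1076, 0.0914]
wrist_force: [-0.4, -0.1, 1.5]
tcp_pos: [0.6074, -0.1076, 0.0914]
wrist_force: [-2.3, -0.2, 5.0]
```

```bash

python3 -m jog '[[0.6,0,0,-0.0012,0],[0.6,-0.0014,0,0,0],[0.6,0,0,0,0],[0.6,0,0,0.0004,0],[0.6,0,0,0,0]]' |grep -E 'tcp|wrist'
python3 -m jog '[[-0.1,0,0,0,0],[-0.1,0,0,0,0],[-0.1,0,0,0,0],[-0.1,0,0,0,0],[-0.1,0,0,-0.005,0]]' |grep -E 'tcp|wrist|gap'
python3 -m jog '[[-0.1,0,0,-0.02,0],[-0.1,0,0,-0.03,0],[-0.1,0,0,-0.03,0],[-0.1,-0.04,0,-0.01,0],[-0.1,-0.03,0,0,0]]' |grep -E 'tcp|wrist'
python3 -m jog '[[-0.1,0,0,0,0],[-0.1,0,0,0,0],[-0.1,0,0,0,0]]' |grep -E 'tcp|clock'
python3 - <<'E'
from h import *
o=[]
for n,P in(("wrist",[.6073,-.1062,.075]),("scene",[.6073,-.1062,.075]),("top",[.6073,-.1062,.075])):
    r=cam(n); u,v=map(int,proj(r,P).clip([40,30],[470,353])); print(n,u,v)
    o.append(cv2.resize(r["img"][v-30:v+30,u-40:u+40,::-1],(400,300),interpolation=cv2.INTER_CUBIC))
    if n=="wrist": o.append(cv2.resize(r["img"][:,:,::-1],(400,300)))
cv2.imwrite("pics/fin.png",np.vstack([np.hstack(o[:2]),np.hstack(o[2:])]))
E
```

```text
tcp_pos: [0.6074, -0.1058, 0.0914]
wrist_force: [-0.7, 1.4, 0.2]
tcp_pos: [0.6067, -0.1058, 0.0956]
wrist_force: [0.3, 0.7, 0.4]
finger_gap: 0.047
tcp_pos: [0.6106, -0.0364, 0.1911]
wrist_force: [0.9, -0.4, -0.3]
clock: 27.35
tcp_pos: [0.6083, -0.036, 0.1865]
wrist 258 97
scene 198 218
top 301 162
```

View pics/fin.png

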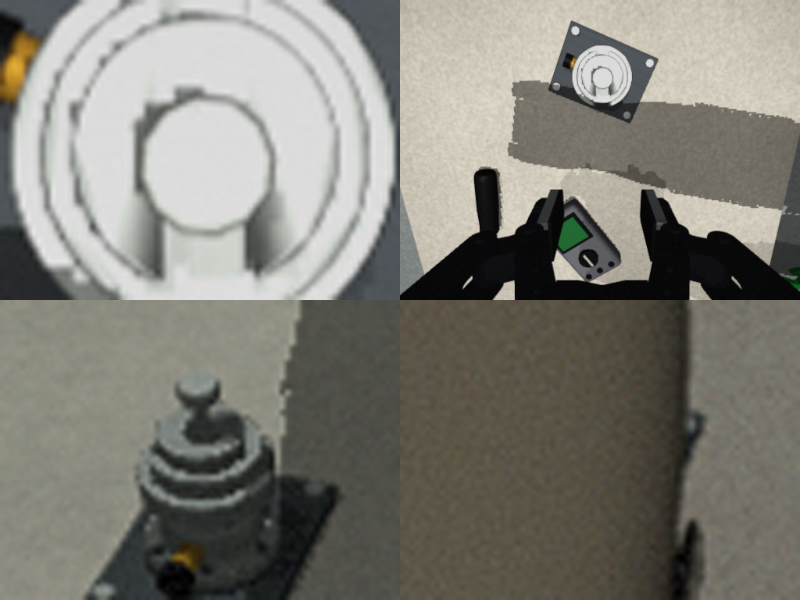

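The stack is concentric and flat under the knob, and the slots are half a turn apart. The meter and screwdriver are undisturbed and the gripper is clear, so I hand in.

```bash
python3 -c "
from workcell import env
print(env.hand_in())"
```

```text
the job is handed in; nothing more can be done
None
```

The job is handed in: all three weights sit flat and centred on the carrier's stem, large, medium, small from the bottom, each slot half a turn from the one below, with the meter and screwdriver left untouched, at about 27 s on the robot's clock; no verdict came back.

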